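# Set and lock the drilling jig's stop

## Robot

A 7-joint arm with a two-finger parallel gripper is mounted at the origin on a cart in front of the work surface, level with it; the furniture and walls round the work are solid. World frame = base frame: x ahead of the robot, y to its left, z up, the work surface at z = 0. Lengths are in m, angles in rad, forces in N, time in s.
With the tool pointing down it reaches from about 0.35 to 0.9 m from the base axis. Payload 8.1 kg.
Tool frame: the origin (TCP) lies at the very end of the fingers, on their centre line; the grasp point (between the pads) lies 19 mm behind it (grasp_offset is the distance from the TCP to the grasp point, in m); z points along the fingers, y is the line along which they close (so a half turn about z gives the same grasp; the last joint's range is limited). The gripper opens to 92 mm and grips with 3 to 60 N. Pads are 19 mm wide; open, the fingers measure 130 mm over their backs; the gripper's body (75 mm by 190 mm) begins 47 mm behind the grasp point.
Start: joints at [-0.103, 0.434, 0.025, 1.573, -0.012, 1.134, -0.075], TCP at [0.625, -0, 0.227] pointing down, gripper open.
Joint ranges: [-2.62, 2.62], [-0.44, 2.09], [-1.27, 1.32], [0.08, 2.57], [-1.32, 4.46], [0.12, 2], [-2.74, 2.74]. Speed limits (rad/s): [2.22, 2.22, 3.01, 3.01, 3.14, 3.14, 3.14].

## Interface

Orientations are given as a rotation vector (axis times angle).
In Python, from cell import observe, get_image, camera_params, sign_off, silhouettes, grasp_offset gives the robot as it stands. The module is installed in compiled form; this text tells all that it offers.
- The arm moves only by the tool jog_arm, never from a script. Its argument "motion" is a list that holds one entry, the list of rows, each a list of 7 numbers: the shift along the tool's x, y, z in m, then the turn, a rotation vector about the tool's x, y, z in rad, then the closure, from -1 (fully open) to 1 (shut), so that 0 is half open. In form: [[[dx, dy, dz, wx, wy, wz, hand], ...]]. A call has 1 to 10 rows; each row is the pose to reach, as a shift and turn from the pose commanded when the call began, along the tool's axes at that moment; what a row does not reach only later rows make up. A row lasts 1/12 s, in which the tool goes at most 41.7 mm and 7.16 degrees, less where a joint would pass 70% of its speed; a pose out of reach is approached as far as the arm can. A call with a gripper value outside its range is refused whole. The fingers move at their own pace and stop on an object; "force" is the grip in N (left out, the last holds). Time passes only in rows, so rows that repeat a pose let the fingers close. It gives the time, the measured TCP pose, the force, the opening and the grip force at its end, in the units of the state.
- observe(): the state, without advancing time (a new reading comes with each control period).
- get_image(name): name is "scene" or "side" or "wrist"; returns the picture (400x640x3 uint8, red, green, blue); there is no depth.
- camera_params(name): a dict with "vertical_fov" (degrees; the focal length in pixels is half the picture's height over the tangent of half this angle, whatever the lens; pixels are square), "cx", "cy" (the principal point, pixels), "T" (4x4, takes a point from camera to world coordinates). Camera axes: x right, y down, z forward; pixel columns grow to the right and rows downward; lengths in m; the calibration is good to about 2 mm. The wrist camera is an equidistant fisheye: a pixel r from the principal point sees the ray r / f radians off the axis. A picture is of the moment at which its call begins: read the wrist's pose just before it. camera_params takes no time and is no camera call; for the wrist camera it gives the pose at the moment of the call.
- sign_off(): hands the job in; it is judged then, once.
Trained networks look in the newest picture that a camera, given by its name, has taken for a name from the list of things; names that differ only in an ending like _2 or _b are one class to them, and where a whole thing is asked for, a point or a joint stands for the part that bears it (a point fixed in the world has none). Each returns a list of dicts, best first, with "p" (0 to 1); they miss things now and then, are a little off and sometimes report something else, mostly with a low value. They report only what shows in the picture. A call takes as long as a camera call. They do not tell look-alikes from the thing itself.
- silhouettes(query, camera): "mask" (400x640 bool, what is visible of it) and "pixel" ([column, row] in pixels, amid what is visible of it).
The state is a dict: "clock": time; "joints": joint angles; "dq": joint speeds; "joint_efforts": joint torques, N m; "position": TCP position; "ee_rot": TCP orientation; "force": force on the tool from outside, world axes, zero at the start; "ft_torque": the same for the moment, N m; "width": opening from 0.0 (shut) to 1.0 (fully open); "gripper_force": force on a finger pad.
Only numpy, scipy, OpenCV 4.12 (cv2) and the standard library are available. Lean on these libraries where they do the work, as an engineer would, in place of code of your own. Each camera call takes 0.05 s, during which the arm holds its last target. There are 200 camera calls.

## Task

The square piece of wood in the drilling jig already lies in the right place under the drill guide. Slide the loose stop with the red knob along its rail until it meets the end of that wood, without pushing the wood out of place, then turn the red knob clockwise until it is tight, so that the stop is locked there, and let go. Leave the stop with the blue knob where it is.

Things in the scene. Friction and masses are not known exactly. Their poses are not given: they have to be found in the camera images.
- red_stop_face (a point): Centre of the contact face of the red-knob stop: an aluminium plate on a black 50 x 50 mm saddle that slides (2 N, up to 170 mm) on the track atop the jig's fence; 48 mm above the bench. y: along the track, the way the stop slides towards the wood; x: to the jig's back; z up. The knob's vertical axis lies at x +37.5, y -27 mm; its grip bar at z +61 to +86, the saddle's top at +52 mm.
- red_stop_knob (a joint): Red clamp knob, rad: 0 = free (grip bar along the track), grows clockwise seen from above to the end stop at 1.3 (tight, bar nearly across). Bites from 0.7, locks firmly from 1.0; needs up to 0.15 N m, stays where left, starts at 0 to 0.2. Grip: upright bar 52 mm long, 14 thick, 26 high; hold its long sides to slide the stop and to turn.
- offcut_a: Pine block, 44 x 135 x 44 mm, loose on the jig's 18 mm base board against the fence, under the drill guide (grey bridge with brass bush, top 85 mm above the bench). Origin at the centre of its underside; y along its length and the track, ends at y = -67.5 mm (facing the red stop) and +67.5 mm; z up.
- blue_stop_face (a point): Centre of the contact face of the other stop, of the same make but with a blue knob, locked at the other end of the track. To be left alone.
Mind the look-alikes: they are no part of the job. What is shaped like the offcut_a but turquoise is not meant.

How it is judged:
At the end, for the whole second after the job is handed in: The red stop's face touches the end of the wood or stands at most 12 mm from it, the red knob is turned tight (at least 1.0 rad of its 1.3), and the wood lies still and flat within 15 mm of where it was (y of red_stop_face in the frame of offcut_a between -0.0795 and -0.0635 m and value of joint red_stop_knob above 1 rad and distance of offcut_a from where it was at the start of the episode below 0.015 m and angle between offcut_a's own z axis and vertical below 0.1 rad and linear speed of offcut_a below 0.02 m/s).
It fails at once if the blue stop is moved by more than 10 mm (distance of blue_stop_face from where it was at the start of the episode above 0.01 m).
It also fails if it takes over 32 s, if anything falls off the work surface, if the arm or the gripper's body presses on something with over 40 N, if the wrist force passes 120 N, or if a joint passes its speed limit or range.

## Working session

There is one attempt and no reset: what is moved stays moved. The work goes in short steps, Python scripts to look and compute and a tool call to move; the robot and the scene stay as the last step left them, time stands still between calls to the robot, and variables do not carry over. Pictures are saved under pics/ and viewed, at most 10 in all, crops included, and the job is handed in when it is done.

Besides the shell and the picture viewer there is one more tool, called after ">>>" in YAML: its name, and indented under it one key for each argument. jog_arm: Moves the arm, as the interface text tells. Its arguments: {"type":"object","properties":{"motion":{"type":"array"},"force":{"type":"number"}},"required":["motion"]}

```bash
mkdir -p pics; python3 - <<'E'
from cell import *
import cv2,numpy as np
ims=[]
for n in("scene","side"):
    im=get_image(n);cv2.imwrite(f"pics/{n}0.png",im[...,::-1])
    for q in("red_stop_face","red_stop_knob","offcut_a","blue_stop_face"):
        for d in silhouettes(q,n)[:4]: 
            m=d["mask"];ys,xs=np.where(m);print(n,q,round(d["p"],2),d["pixel"],xs.min(),xs.max(),ys.min(),ys.max())
    p=camera_params(n);print(p["vertical_fov"],p["cx"],p["cy"],np.round(p["T"],3).tolist())
s=observe();print(s["clock"],s["position"],s["ee_rot"],s["width"],grasp_offset)
E
```

```text
scene red_stop_face 0.93 [350.5, 170.0] 333 364 147 196
scene red_stop_face 0.25 [306.0, 243.2] 285 333 207 261
scene red_stop_knob 0.6 [345.7, 154.8] 338 354 146 164
scene offcut_a 0.89 [308.1, 239.7] 286 334 207 261
scene offcut_a 0.6 [379.7, 141.4] 355 405 126 162
scene blue_stop_face 0.76 [265.9, 258.0] 241 288 239 277
43.047667601151275 324.37416165249084 196.50469892621496 [[-0.835, -0.409, 0.367, 0.052], [-0.549, 0.64, -0.537, 0.667], [-0.016, -0.65, -0.76, 1.006], [0.0, 0.0, 0.0, 1.0]]
side red_stop_face 0.74 [333.2, 182.2] 310 346 158 208
side red_stop_knob 0.67 [322.4, 167.1] 317 326 157 175
side offcut_a 0.77 [336.9, 168.7] 303 353 159 182
side offcut_a 0.63 [324.9, 240.4] 311 338 227 266
side blue_stop_face 0.78 [306.4, 265.0] 278 331 240 286
44.83447363115076 321.8779110575091 200.6411194034022 [[-0.996, -0.052, 0.068, 0.425], [-0.085, 0.496, -0.864, 0.932], [0.011, -0.867, -0.498, 0.624], [0.0, 0.0, 0.0, 1.0]]
0.5 [ 6.24973137e-01 -5.37282442e-05  2.26695053e-01] [-2.22156263e+00 -2.22129282e+00  1.12284457e-04] 0.9972745020063994 0.0188
```

```bash
python3 - <<'E'
import cv2,numpy as np
a=cv2.imread("pics/scene0.png")[90:300,200:480];b=cv2.imread("pics/side0.png")[120:330,220:430]
cv2.imwrite("pics/both.png",np.vstack([cv2.resize(a,None,fx=2.8,fy=2.8,interpolation=2)]))
cv2.imwrite("pics/sidec.png",cv2.resize(b,None,fx=2.8,fy=2.8,interpolation=2))
E
```

```text
(no output)
```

View pics/both.png

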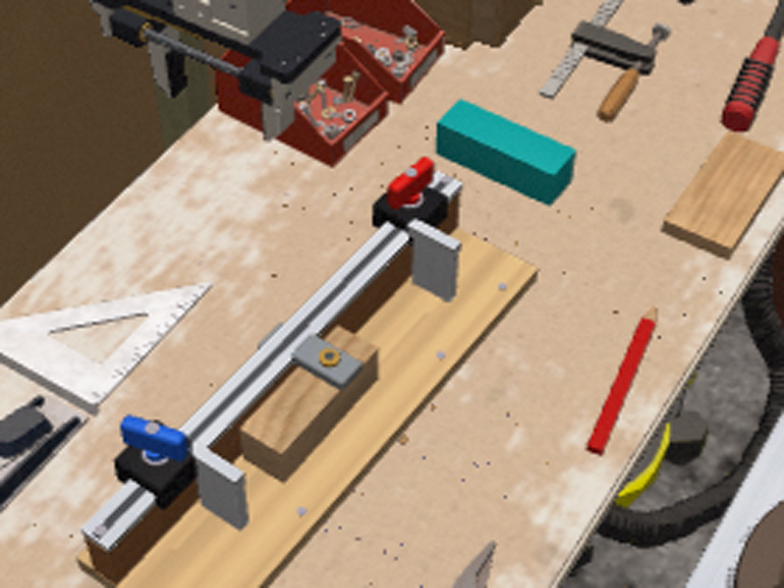

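View pics/sidec.png

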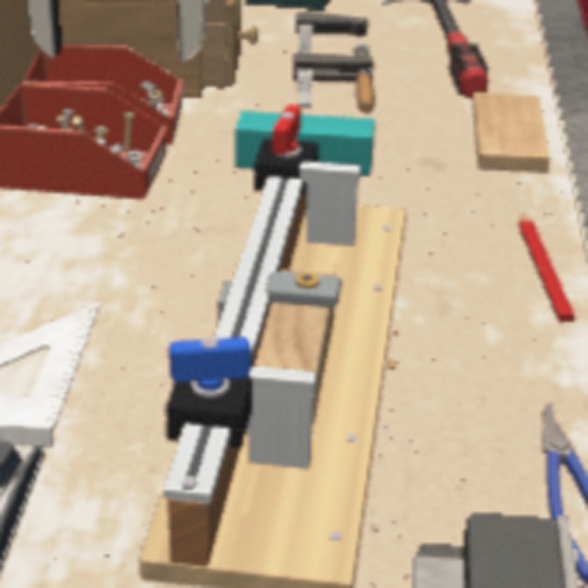

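View pics/scene0.png

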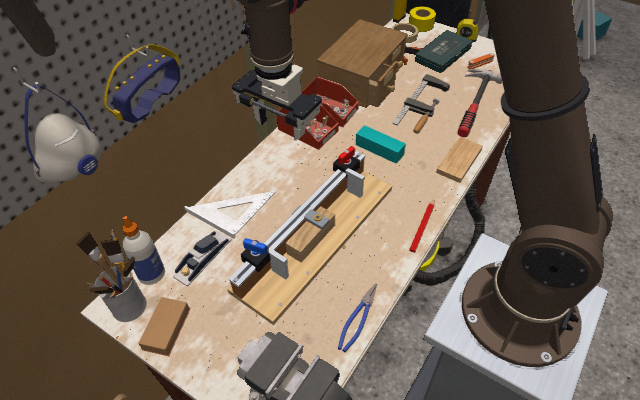

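The red knob is at scene (346,155) on the far stop. The pine block lies under the guide at (308,235), and the blue stop is at (257,250). The look-alikes are the turquoise block (380,141), the plain pine pieces (460,160) and (165,325), and the blue stop. I choose the red stop at (346,155) and the block at (308,235), which is the one under the bridge; the crops confirm both.

```bash
cat > h.py <<'E'
import numpy as np
from cell import *
def ray(n,px,P=None):
    p=P or camera_params(n);f=200/np.tan(np.radians(p["vertical_fov"])/2)
    d=np.array([px[0]-p["cx"],px[1]-p["cy"]])/f
    if n=="wrist":
        r=np.hypot(*d);v=np.array([*(d/r*np.sin(r)),np.cos(r)])
    else: v=np.array([*d,1.])
    T=np.array(p["T"]);return T[:3,3],T[:3,:3]@v
def onz(n,px,z,P=None):
    o,v=ray(n,px,P);return o+v*(z-o[2])/v[2]
def tri(*obs):
    A=np.zeros((3,3));b=np.zeros(3)
    for n,px in obs:
        o,v=ray(n,px);v=v/np.linalg.norm(v);M=np.eye(3)-np.outer(v,v);A+=M;b+=M@o
    return np.linalg.solve(A,b)
E
python3 - <<'E'
from h import *
sc=lambda x,y:("scene",(x/2.8+200,y/2.8+90)); sd=lambda x,y:("side",(x/2.8+220,y/2.8+120))
np.set_printoptions(precision=4,suppress=True)
print("redknob tri",tri(("scene",(345.7,154.8)),("side",(322.4,167.1))),onz("scene",(345.7,154.8),.121),onz("side",(322.4,167.1),.121))
print("blueknob",tri(sc(154,438),sd(209,365)))
for p in((243,428),(283,445),(378,350),(340,327)):print("wood",onz(*sc(*p),.062))
print("plate top",tri(sc(412,222),sd(301,165)),tri(sc(461,244),sd(358,168)),tri(sc(456,300),sd(355,244)))
print("red bar ends",onz(*sc(397,190),.134),onz(*sc(427,160),.134))
print("board corners",onz(*sc(538,270),.018),onz(*sd(404,207),.018),onz(*sd(353,577),.018))
E
```

```text
redknob tri [ 0.5066 -0.0952  0.1243] [ 0.5102 -0.0994  0.121 ] [ 0.5057 -0.0995  0.121 ]
blueknob [0.5271 0.2383 0.1204]
wood [0.5044 0.1625 0.062 ]
wood [0.4675 0.1586 0.062 ]
wood [0.4556 0.0352 0.062 ]
wood [0.4967 0.0315 0.062 ]
plate top [ 0.4909 -0.075   0.1025] [ 0.4428 -0.0773  0.1007] [ 0.4427 -0.0746  0.0285]
red bar ends [ 0.5059 -0.0741  0.134 ] [ 0.5034 -0.1198  0.134 ]
board corners [ 0.4002 -0.1543  0.018 ] [ 0.4017 -0.1653  0.018 ] [0.4287 0.3106 0.018 ]
```

>>> jog_arm:
  motion:
    - [[-0.097,-0.118,0.02,0,0,0.058,-1],[-0.097,-0.118,0.02,0,0,0.058,-1],[-0.097,-0.118,0.02,0,0,0.058,-1],[-0.097,-0.118,0.02,0,0,0.058,-1],[-0.097,-0.118,0.02,0,0,0.058,-1],[-0.097,-0.118,0.02,0,0,0.058,-1],[-0.097,-0.118,0.02,0,0,0.058,-1],[-0.097,-0.118,0.02,0,0,0.058,-1]]

```text
clock: 1.17
position: [0.5081, -0.096, 0.207]
ee_rot: [2.283, 2.157, 0.002]
force: [-0.8, -0.6, -0.3]
width: 1.0
gripper_force: 0.0
```

```bash
python3 - <<'E'
from h import *
import cv2
p=camera_params("wrist");im=get_image("wrist");cv2.imwrite("pics/w1.png",im[...,::-1])
import pickle;pickle.dump(p,open("w1.pkl","wb"))
print(p["vertical_fov"],p["cx"],p["cy"],np.round(p["T"],3).tolist())
for q,z in(("red_stop_knob",.121),("red_stop_face",.05),("offcut_a",.062)):
    for d in silhouettes(q,"wrist")[:2]:
        ys,xs=np.where(d["mask"]);print(q,d["p"],d["pixel"],xs.min(),xs.max(),ys.min(),ys.max(),onz("wrist",d["pixel"],z,p).round(4))
s=observe();print(s["clock"],s["position"],s["ee_rot"])
E
```

```text
65.70646984690485 317.3848319577365 199.12850826960948 [[0.998, -0.056, -0.014, 0.512], [-0.058, -0.964, -0.26, -0.025], [0.002, 0.26, -0.966, 0.365], [0.0, 0.0, 0.0, 1.0]]
red_stop_knob 0.92 [318.6, 208.8] 303 329 179 245 [ 0.509 -0.099  0.121]
red_stop_face 0.69 [308.7, 194.4] 245 344 163 245 [ 0.4986 -0.1042  0.05  ]
offcut_a 0.82 [316.3, 306.2] 268 374 290 315 [ 0.4989 -0.2361  0.062 ]
offcut_a 0.63 [278.9, 50.8] 257 301 0 73 [0.479  0.0441 0.062 ]
1.3667 [ 0.50760444 -0.09632444  0.20662203] [-2.28359413e+00 -2.15741812e+00 -1.74791982e-04]
```

View pics/w1.png

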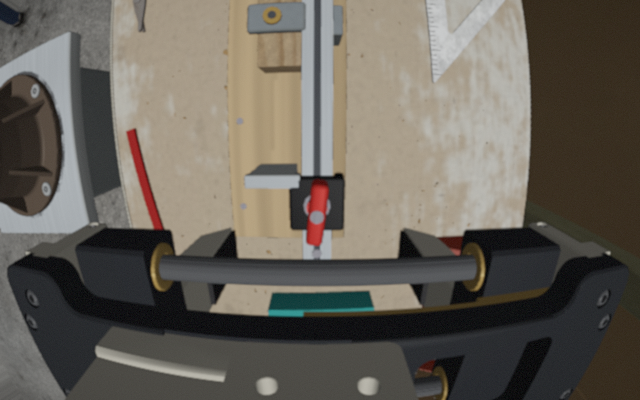

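```bash
python3 - <<'E'
from h import *
import pickle;p=pickle.load(open("w1.pkl","rb"))
for n,px,z in(("bar far",(320,181),.134),("bar near",(315,244),.134),("hub",(317,217),.134),("wood topL",(258,70),.062),("wood topR",(301,70),.062),("plate top outer",(246,175),.1),("plate top inner",(298,175),.1),("saddle fr",(343,178),.1),("saddle rear",(343,229),.1),("rail",(318,0),.09),("rail",(317,255),.09)):
    print(n,onz("wrist",px,z,p).round(4))
E
```

```text
bar far [ 0.5114 -0.0731  0.134 ]
bar near [ 0.5045 -0.1247  0.134 ]
hub [ 0.5075 -0.1018  0.134 ]
wood topL [0.4574 0.0267 0.062 ]
wood topR [0.4993 0.0228 0.062 ]
plate top outer [ 0.4463 -0.0706  0.1   ]
plate top inner [ 0.4925 -0.0737  0.1   ]
saddle fr [ 0.5316 -0.0786  0.1   ]
saddle rear [ 0.5299 -0.1261  0.1   ]
rail [0.5192 0.0845 0.09  ]
rail [ 0.5044 -0.1556  0.09  ]
```

>>> jog_arm:
  motion:
    - [[-0.003,0.001,0.03,0,0,0.07,-0.5],[-0.003,0.001,0.06,0,0,0.07,-0.2],[-0.003,0.001,0.085,0,0,0.07,-0.2],[-0.003,0.001,0.098,0,0,0.07,-0.2],[-0.003,0.001,0.098,0,0,0.07,0.2],[-0.003,0.001,0.098,0,0,0.07,1],[-0.003,0.001,0.098,0,0,0.07,1],[-0.003,0.001,0.098,0,0,0.07,1],[-0.003,0.001,0.098,0,0,0.07,1],[-0.003,0.001,0.098,0,0,0.07,1]]
  force: 20

```text
clock: 2.2
position: [0.5084, -0.1001, 0.1096]
ee_rot: [2.358, 2.074, 0.002]
force: [-1.1, 0.3, -0.5]
width: 0.321
gripper_force: 0.0
```

>>> jog_arm:
  motion:
    - [[0,0,0,0,0,0,1],[0,0,0,0,0,0,1],[0,0,0,0,0,0,1],[0,0,0,0,0,0,1]]

```text
clock: 2.53
position: [0.5076, -0.1, 0.1091]
ee_rot: [-2.359, -2.074, 0.0]
force: [-1.7, -0.1, 6.4]
width: 0.15
gripper_force: 24.1
```

>>> jog_arm:
  motion:
    - [[0.015,-0.001,0,0,0,0,1],[0.03,-0.002,0,0,0,0,1],[0.045,-0.003,0,0,0,0,1],[0.06,-0.004,0,0,0,0,1],[0.075,-0.005,0,0,0,0,1],[0.075,-0.005,0,0,0,0,1],[0.075,-0.005,0,0,0,0,1]]

```text
clock: 3.12
position: [0.5122, -0.0234, 0.1091]
ee_rot: [-2.356, -2.077, -0.0]
force: [-3.0, 1.4, 5.9]
width: 0.156
gripper_force: 23.8
```

```bash
python3 - <<'E'
from h import *
import cv2
p=camera_params("wrist");im=get_image("wrist");im2=get_image("scene")
import pickle;pickle.dump(p,open("w2.pkl","wb"))
a=cv2.resize(im[20:260,220:400],None,fx=2.2,fy=2.2,interpolation=2);b=cv2.resize(im2[150:282,240:400],None,fx=2.5,fy=4*1.0,interpolation=2)
cv2.imwrite("pics/w2.png",np.hstack([a,b])[...,::-1]);print(a.shape,b.shape)
print(observe()["position"],observe()["force"])
E
```

```text
(528, 396, 3) (528, 400, 3)
[ 0.51211592 -0.02428118  0.10911505] [-3.75811727  1.99679882  6.73352509]
```

View pics/w2.png

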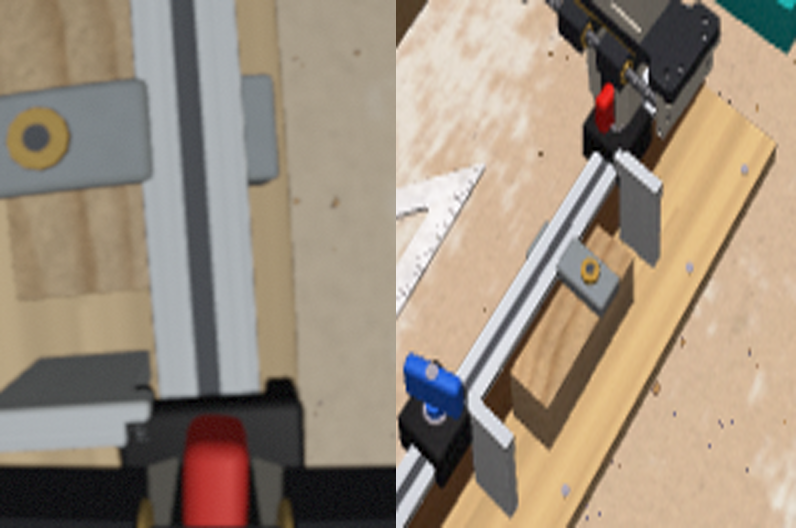

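In the wrist view (left), the wood's end edge is at crop (80,298). The plate face spans crop rows 355 (bottom edge) to 400 (top edge), so a gap remains.

```bash
python3 - <<'E'
from h import *
import pickle;p=pickle.load(open("w2.pkl","rb"))
f=lambda x,y,z:onz("wrist",(x/2.2+220,y/2.2+20),z,p)
t=np.array([.06,.998,0])
for n,x,y,z in(("woodL",20,299,.062),("woodR",145,293,.062),("faceTop",75,403,.1),("faceBot",75,356,.028),("faceBotR",145,352,.028),("boss",40,137,.085)):
    q=f(x,y,z);print(n,q.round(4),(q@t).round(4))
print((np.array(observe()["position"])@t))
E
```

```text
woodL [0.4579 0.0303 0.062 ] 0.0577
woodR [0.4972 0.0264 0.062 ] 0.0562
faceTop [0.4792 0.0046 0.1   ] 0.0333
faceBot [0.4644 0.0038 0.028 ] 0.0317
faceBotR [0.4901 0.0019 0.028 ] 0.0313
boss [0.4774 0.0753 0.085 ] 0.1038
0.006494341798597644
```

>>> jog_arm:
  motion:
    - [[0.007,-0.0005,0,0,0,0,1],[0.014,-0.001,0,0,0,0,1],[0.019,-0.0013,0,0,0,0,1],[0.022,-0.0015,0,0,0,0,1],[0.022,-0.0015,0,0,0,0,1],[0.022,-0.0015,0,0,0,0,1]]

```text
clock: 3.72
position: [0.5134, -0.0024, 0.1091]
ee_rot: [-2.358, -2.075, -0.0]
force: [-3.4, 0.7, 5.8]
width: 0.151
gripper_force: 23.7
```

```bash
python3 - <<'E'
from h import *
import cv2
p=camera_params("wrist");im=get_image("wrist")
import pickle;pickle.dump(p,open("w3.pkl","wb"))
cv2.imwrite("pics/w3.png",cv2.resize(im[60:260,200:400],None,fx=3,fy=3,interpolation=2)[...,::-1])
print(observe()["position"]@np.array([.06,.998,0]))
E
```

```text
0.02836731329195008
```

View pics/w3.png

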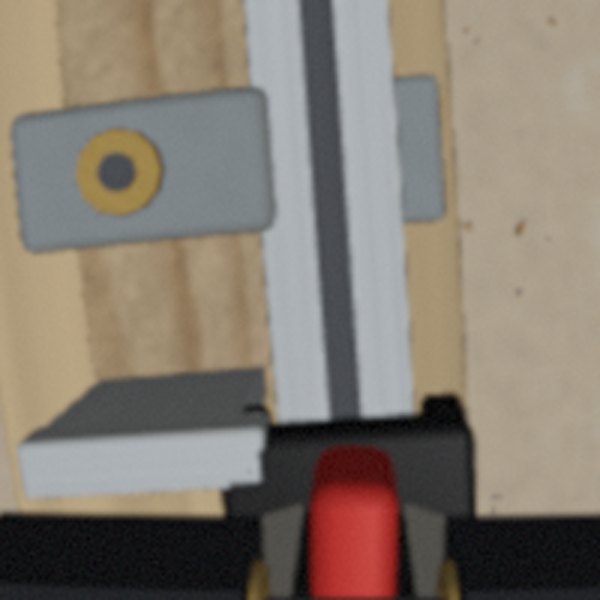

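```bash
python3 - <<'E'
from h import *
import pickle;p=pickle.load(open("w3.pkl","rb"))
t=np.array([.06,.998,0])
for n,x,y,z in(("woodL",95,375,.062),("woodR",262,370,.062),("faceTop",150,436,.1),("faceBot",150,377,.028),("boss",118,172,.085)):
    q=onz("wrist",(x/3+200,y/3+60),z,p);print(n,q.round(4),(q@t).round(4))
E
```

```text
woodL [0.4573 0.031  0.062 ] 0.0584
woodR [0.4964 0.0269 0.062 ] 0.0566
faceTop [0.4779 0.0247 0.1   ] 0.0533
faceBot [0.4618 0.0222 0.028 ] 0.0499
boss [0.4765 0.0752 0.085 ] 0.1037
```

>>> jog_arm:
  motion:
    - [[0.0015,0,0,0,0,0,1],[0.003,0,0,0,0,0,1],[0.003,0,0,0,0,0,1],[0.003,0,0,0,0,0.1,1],[0.003,0,0,0,0,0.2,1],[0.003,0,0,0,0,0.3,1],[0.003,0,0,0,0,0.4,1],[0.003,0,0,0,0,0.5,1],[0.003,0,0,0,0,0.6,1],[0.003,0,0,0,0,0.6,1]]
  force: 35

```text
clock: 4.6
position: [0.515, -0.0005, 0.1092]
ee_rot: [2.869, 1.277, 0.002]
force: [1.7, -2.8, 2.2]
width: 0.152
gripper_force: 40.5
```

>>> jog_arm:
  motion:
    - [[0,0,0,0,0,0.1,1],[0,0,0,0,0,0.2,1],[0,0,0,0,0,0.3,1],[0,0,0,0,0,0.4,1],[0,0,0,0,0,0.5,1],[0,0,0,0,0,0.58,1],[0,0,0,0,0,0.6,1],[0,0,0,0,0,0.6,1]]

```text
clock: 5.27
position: [0.5158, -0.0018, 0.1093]
ee_rot: [3.116, 0.381, 0.005]
force: [4.8, -7.0, 1.8]
width: 0.147
gripper_force: 40.5
```

```bash
python3 - <<'E'
from h import *
s=observe();print(s["position"],s["ee_rot"],s["force"],s["ft_torque"],s["joints"])
E
```

```text
[ 0.51576929 -0.00184108  0.10934585] [3.11595722 0.38129434 0.00461914] [ 4.83407165 -6.98101954  1.78129362] [-1.42337309 -0.74361005  0.05383422] [-0.36854039  0.40449697  0.35202586  1.99973014 -0.19386661  0.76605551
 -1.23002064]
```

>>> jog_arm:
  motion:
    - [[0,0,0,0,0,0,0.4],[0,0,0,0,0,0,0.2],[0,0,0,0,0,0,0.2],[0,0,0,0,0,0,0.2],[0,0,-0.03,0,0,0,0.2],[0,0,-0.06,0,0,0,0.2],[0,0,-0.1,0,0,0,0.2],[0,0,-0.13,0,0,0,0.2],[0,0,-0.13,0,0,0,0.2]]

```text
clock: 6.02
position: [0.5168, -0.0003, 0.2443]
ee_rot: [-3.118, -0.381, -0.013]
force: [0.2, -0.3, 0.2]
width: 0.397
gripper_force: 0.0
```

```bash
python3 - <<'E'
from h import *
import cv2,pickle
p=camera_params("wrist");im=get_image("wrist");im2=get_image("scene");pickle.dump(p,open("w4.pkl","wb"))
a=cv2.resize(im,(640,400));b=im2[150:300,200:400]
cv2.imwrite("pics/w4.png",a[...,::-1]);cv2.imwrite("pics/s4.png",cv2.resize(b,None,fx=4,fy=4,interpolation=2)[...,::-1])
E
```

```text
(no output)
```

View pics/w4.png

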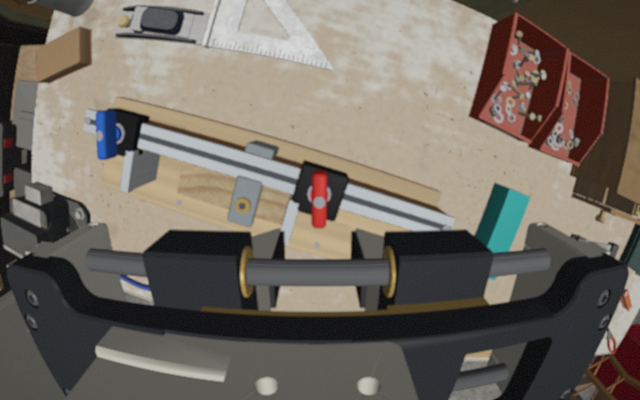

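View pics/s4.png

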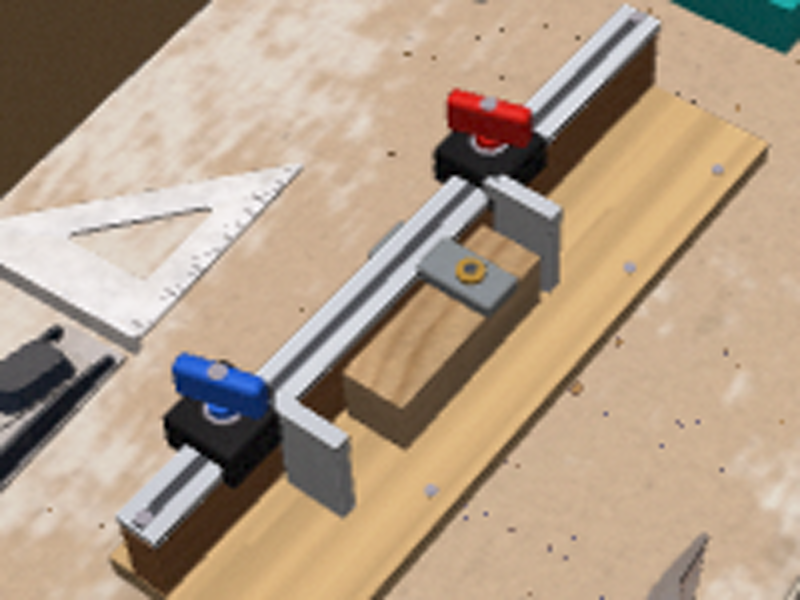

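The scene crop shows the red plate at (545,260) against the wood's end. The wood's corner is at full-image (335,215), the same as at the start. The red bar lies across the track, and the blue stop hasn't moved.

```bash
python3 -c "
from cell import *
print(sign_off())"
```

```text
the job is handed in; nothing more can be done
None
```

The red stop is up against the wood's end and its knob is tight at about 1.27 rad, with the wood and the blue stop unmoved as far as the pictures show; the job was handed in after about 6 s of the 32 s, and no verdict was returned.

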